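Lever open the fittings box and hold its tray up level

ROBOT

A 7-joint arm with a two-finger parallel gripper is mounted at the origin on the work surface. World frame = base frame: x ahead of the robot, y to its left, z up, the work surface at z = 0. Lengths are in m, angles in rad, forces in N, time in s.
With the tool pointing down it reaches from about 0.4 to 0.85 m from the base axis. Payload 10.4 kg.
Tool frame: the origin (TCP) lies at the very end of the fingers, on their centre line; the grasp point (between the pads) lies r.tcp_to_grasp behind it (r.tcp_to_grasp is the distance from the TCP to the grasp point, in m); z points along the fingers, y is the line along which they close (so a half turn about z gives the same grasp; the last joint's range is limited). The gripper opens to 87 mm and grips with 3 to 60 N. Pads are 19 mm wide; open, the fingers measure 117 mm over their backs; the gripper's body (75 mm by 190 mm) begins 51 mm behind the grasp point.
Start: joints at [1.147, 0.332, -0.065, 1.46, 0.022, 1.35, -0.088], TCP at [0.244, -0.575, 0.223] pointing down, gripper open.
Joint ranges: [-2.6, 2.6], [-0.5, 2.12], [-1.47, 1.34], [0.16, 2.42], [-1.27, 4.41], [0.06, 2.06], [-2.6, 2.6]. Speed limits (rad/s): [2.22, 2.22, 2.79, 2.79, 3.14, 3.14, 3.14].

INTERFACE

Orientations are given as a unit quaternion [x, y, z, w].
In Python, from bench import monitor, cams, ticket, r gives the robot as it stands.
- The arm moves only by the shell command python3 -m crank 'ROWS' [OPENING] [FORCE]. ROWS is a JSON object whose one key "steps" holds a list of rows, each a list of 2 entries, a list of its own where there are three numbers: the shift along the world's x, y, z in units of 25 mm (1.0 is 25 mm), then the turn, a rotation vector about the world's x, y, z in units of 5 degrees (1.0 is 5 degrees). In form: {"steps": [[[x, y, z], [ax, ay, az]], ...]}. A call has 1 to 10 rows; each row shifts and turns the commanded pose from where the row before left it; what a row does not reach is not made up. A row lasts 1/12 s, in which the tool goes at most 41.7 mm and 7.16 degrees, less where a joint would pass 70% of its speed; a pose out of reach is approached as far as the arm can. A call is refused whole if a number of a shift passes 1 or a number of a turn 1, either way. A call with a gripper value outside its range is refused whole. OPENING is the finger opening in mm, from 0 to 87, set as the call begins (- or left out, the last holds). The fingers move at their own pace and stop on an object; FORCE is the grip in N (left out, the last holds). Time passes only in rows, so rows that do not move let the fingers close. It gives the time, the measured TCP pose, the force, the opening and the grip force at its end, in the units of the state.
- monitor.read_state(): the state, without advancing time (a new reading comes with each control period).
- cams.camera(name): name is "side" or "top" or "wrist"; returns a dict with "pixels" (384x512x3 uint8, blue, green, red), "z_map" (384x512 float32, m along the optical axis (not along the pixel's ray), 0 where there is no reading), "vfov" (degrees; the focal length in pixels is half the picture's height over the tangent of half this angle, whatever the lens; pixels are square), "cx", "cy" (the principal point, pixels), "T" (4x4, takes a point from camera to world coordinates). Camera axes: x right, y up, looking along -z (the intrinsics and any distortion apply to the point x, -y, -z); pixel columns grow to the right and rows downward; lengths in m; the calibration is good to about 2 mm. A picture is of the moment at which its call begins.
- ticket.close_job(): hands the job in; it is judged then, once.
The state is a dict: "time": time; "joint_positions": joint angles; "joint_vel": joint speeds; "joint_torque": joint torques, N m; "ee_pos": TCP position; "eef_rot": TCP orientation; "ft_force": force on the tool from outside, world axes, zero at the start; "torque": the same for the moment, N m; "width": finger opening in m; "grip_force": force on a finger pad.
Only numpy, scipy, OpenCV 4.12 (cv2) and the standard library are available. Lean on these libraries where they do the work, as an engineer would, in place of code of your own. Each camera call takes 0.05 s, during which the arm holds its last target. There are 200 camera calls.

TASK

I need the stock in the bottom of the closed fittings box: slip the blade of the palette knife into the notch under the front of the lid, lever the lid up with it (not with the fingers), swing the lid right up until it stands open by itself, and lay the knife flat on the bench, away from the box. Then take the tray by its handle, lift it out without tipping it, with the little parts still in it, and finish while still holding it, level and motionless in the air, at least 8 cm higher than the box's rim. Leave everything else on the bench where it is.

Things in the scene. Friction and masses are not known exactly. Their poses are not given: they have to be found in the camera images.
- box: dark wooden fittings box, fixed to the bench, outer size 150 (x) x 220 (y) x 80 (z), walls 8 thick; origin at the centre of its underside, x from its front (notched side, towards the robot at yaw 0) to its hinged back, z up. It is closed by lid. Inside, the tray rests on two rails along the side walls, with about 4 mm of play all round and its underside 28 mm above the bench.
- box_notch (a point): centre of the mouth of the prying notch in the middle of the box's front rim, on the outer face of the front wall: 70 wide (along box y), 9 high (71 to 80 mm above the bench, the lid's underside being its roof), open right through the 8 mm wall. Behind it the space is free for 35 mm from the front face before the tray's handle. Axes as the box.
- box_rim (a point): centre of the box's mouth, at the height of its rim (80 mm above the bench). Axes as the box.
- lid: flat dark wooden lid with a rosette inlay, 150 x 220 x 8, flush with the box, no knob. Origin: middle of the hinge line (box's back upper edge, 80 mm above the bench, 75 mm behind the box's centre); closed, axes as the box, lid reaching 150 mm to -x. It turns about its y, front edge rising, to at most 1.8 rad, and stays wherever it is left. Tilt of its z = opening.
- lid_edge (a point): middle of the lid's lower front edge, 150 mm from the hinge; about 2 N upwards here opens the lid (0.15 kg, stiff hinge with 0.17 N m of friction). Axes as the lid.
- tray: loose pale wooden lift-out tray inside the box (unseen while the lid is shut), 126 (x) x 196 (y), floor 4 thick, outer rim 18 high, low dividers at y = +-50; 0.18 to 0.29 kg, plus 60 g of parts in the side compartments. Origin at the centre of its underside, axes as the box.
- tray_grip (a point): grip point on the tray: middle of its handle bar, 70 long (along tray x), 12 wide (along y), 16 high, the bar's top 44 mm above the tray's underside and this point 36 mm above it. The space beside the bar is free for 40 mm each side, down to the tray's floor (4 mm above the underside).
- blank_a: bone nut blank, ivory bar 60 x 9 x 10, lying along x in the tray's left (+y) compartment; origin at the centre of its underside
- blank_b: second bone nut blank, as blank_a, beside it
- tuner: brass machine head, plate 36 x 16 x 8 with a 18 mm steel post and an ivory button, in the tray's right (-y) compartment; origin at the centre of its underside
- knife: palette knife lying on the bench to one side of the box: pale wooden handle 105 long, 22 wide, 18 high, flat-sided, and a steel blade 104 long, 20 wide, 2 thick, level, halfway up the handle. Origin under the balance point, on the bench; the handle runs from 85 mm behind it (-x, nearer the robot) to 20 mm ahead, the blade from there to 124 mm ahead (+x). About 0.1 kg. The blade is rigid.
- knife_tip (a point): middle of the end of the knife's blade, 124 mm ahead of the knife's origin and 9 mm above it. Axes as the knife.
- file: file with a red handle (24 x 24 x 105) and a dark steel body 110 long, lying on the other side of the box from the knife; leave alone. Origin as the knife's.
- glue: white glue bottle with orange cap, 54 across, 160 tall; leave alone. Origin at the centre of its underside.
- tin: red and yellow wax tin, 86 across, 50 tall; leave alone. Origin at the centre of its underside.
- sander: pale sanding block 100 x 60 x 32; leave alone. Origin at the centre of its underside.
- clamp: cam clamp lying flat: aluminium bar 200 long (x) with two wooden jaws 110 long, 20 high; leave alone. Origin under the middle of the bar.
- rule: steel rule 300 (y) x 30 x 3 lying flat between the robot and the box; leave alone. Origin at the centre of its underside.
- cup: white paper cup, 80 across, 90 tall; leave alone. Origin at the centre of its underside.
Things that resemble listed ones, but are neither listed nor needed, are in the scene too. Of the things that look like the knife, take the one that is farthest from the robot's base at the start.

How it is judged:
On the way, in this order (a step that is already met when the one before it is completed fails the run):
1. the lid is levered up off the rim by the knife's blade (opened past 0.12 rad with the knife bearing on it) (angle between lid's own z axis and vertical above 0.12 rad and contact force between knife and lid above 0.1 N), for 0.1 s.
2. the lid stands open (past 1.3 rad) (angle between lid's own z axis and vertical above 1.3 rad), for 0.2 s.
At the end, for the whole second after the job is handed in: the gripper holds the tray, its underside more than 80 mm above the box's rim, level within 0.1 rad and still (under 20 mm/s), touching neither box nor lid, the two blanks and the machine head still in it; the lid stands open past 1.3 rad; the knife lies on the bench, released, clear of the box (z of tray in the frame of box_rim above 0.08 m and angle between tray's own z axis and vertical below 0.1 rad and linear speed of each of tray, knife below 0.02 m/s and angular speed of tray below 0.15 rad/s and contact force between the fingers and tray above 1 N and contact force between each of tray, knife and box below 0.05 N and z of blank_a in the frame of tray between 0 and 0.03 m and horizontal distance between each of blank_a, blank_b, tuner and tray below 0.115 m and z of blank_b in the frame of tray between 0 and 0.03 m and z of tuner in the frame of tray between 0 and 0.03 m and angle between lid's own z axis and vertical above 1.3 rad and height (world z) of knife below 0.03 m and height (world z) of knife_tip below 0.04 m and contact force between knife and the fingers below 0.05 N); the arm keeps its last pose, push and grip.
It fails at once if the lid is touched by the gripper or arm before the blade has lifted it (angle between lid's own z axis and vertical below 0.1 rad and contact force between any of the fingers, the arm and lid above 2 N).
It fails at once if the tray is tipped by more than 0.3 rad (angle between tray's own z axis and vertical above 0.3 rad).
It fails at once if another thing on the bench is moved by more than 30 mm (distance of any of file, glue, tin, sander, clamp, rule, cup from where it was at the start of the episode above 0.03 m).
It also fails if it takes over 67 s, if anything falls off the work surface, if the arm or the gripper's body presses on something with over 40 N, if the wrist force passes 120 N, or if a joint passes its speed limit or range.

## Working session

There is one attempt and no reset: what is moved stays moved. The work goes in short steps, Python scripts to look and compute and a shell command to move; the robot and the scene stay as the last step left them, time stands still between calls to the robot, and variables do not carry over. Pictures are saved under pics/ and viewed, at most 10 in all, crops included, and the job is handed in when it is done.

```bash
ls; mkdir -p pics; cat > h.py <<'E'
import numpy as np, cv2
from bench import monitor, cams, ticket, r
def grab(n):
    c=cams.camera(n); np.savez(f'/tmp/{n}.npz',**{k:np.asarray(v) for k,v in c.items()}); return c
def cloud(c):
    z=c['z_map']; h,w=z.shape; f=h/2/np.tan(np.radians(c['vfov'])/2)
    u,v=np.meshgrid(np.arange(w),np.arange(h))
    P=np.stack([(u-c['cx'])/f*z,-(v-c['cy'])/f*z,-z,np.ones_like(z)],-1)
    return (P@np.asarray(c['T']).T)[...,:3]
E
python3 - <<'E'
from h import *
print(monitor.read_state(), r.tcp_to_grasp)
ims=[]
for n in ['top','side']:
    c=grab(n); print(n,c['vfov'],c['cx'],c['cy'],c['T'],[k for k in c]); cv2.imwrite(f'pics/{n}0.png',cv2.resize(c['pixels'],(800,600)))
E
```

```text
pics
{'time': 0.0, 'joint_positions': array([ 1.14739806,  0.33289557, -0.06469737,  1.46092319,  0.02158666,
        1.34990986, -0.08850174]), 'joint_vel': array([ 6.51422333e-04, -5.05540786e-05, -6.43687480e-04, -1.92943799e-03,
       -5.17104400e-04, -6.32713133e-04, -4.03919765e-04]), 'joint_torque': array([-1.22601279e-03, -6.23254609e+01,  2.44020304e-02, -3.89887762e+01,
       -6.12343848e-02,  3.99751193e-02,  1.60019727e-04]), 'ee_pos': array([ 0.24369311, -0.57511548,  0.22174779]), 'eef_rot': array([ 9.79985610e-01,  1.99067035e-01, -1.69829794e-04, -7.00239824e-04]), 'ft_force': array([-0.11863209, -0.09633491, -0.06085023]), 'torque': array([ 0.01223007, -0.00761407,  0.07755287]), 'grip_force': 0.0, 'width': 0.08707147368207369} 0.0187
top 50.96908433919632 256.420985674961 184.93206057484397 [[ 0.02870084  0.98546775 -0.16742038  0.23268843]
 [-0.99932919  0.03209957  0.01762928  0.00734482]
 [ 0.02274721  0.1668021   0.98572797  1.47300027]
 [ 0.          0.          0.          1.        ]] ['pixels', 'z_map', 'vfov', 'cx', 'cy', 'T']
side 45.50360125392021 260.9799044706339 189.3313040667163 [[-0.7273474   0.39364217 -0.56214909 -0.47146516]
 [-0.68599728 -0.44010625  0.57940851  0.98086652]
 [-0.01932571  0.80706402  0.59014759  1.09462676]
 [ 0.          0.          0.          1.        ]] ['pixels', 'z_map', 'vfov', 'cx', 'cy', 'T']
```

View pics/top0.png

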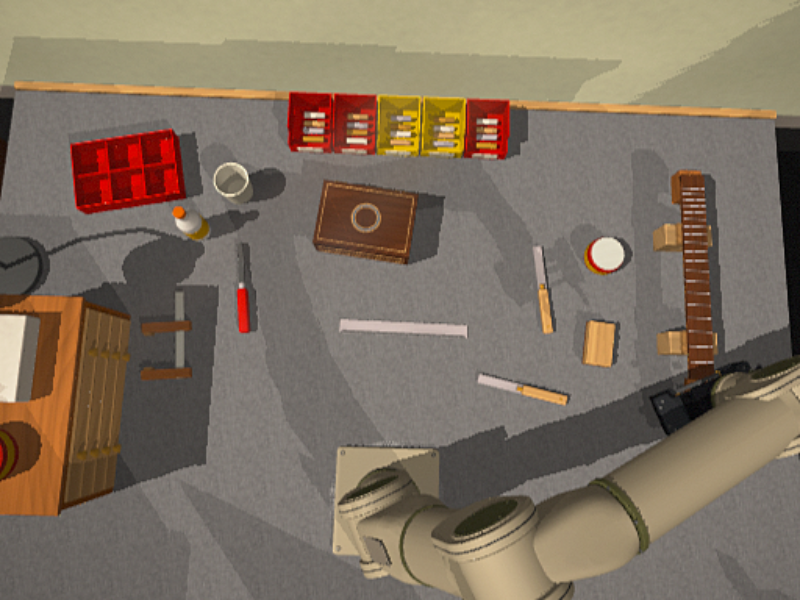

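View pics/side0.png

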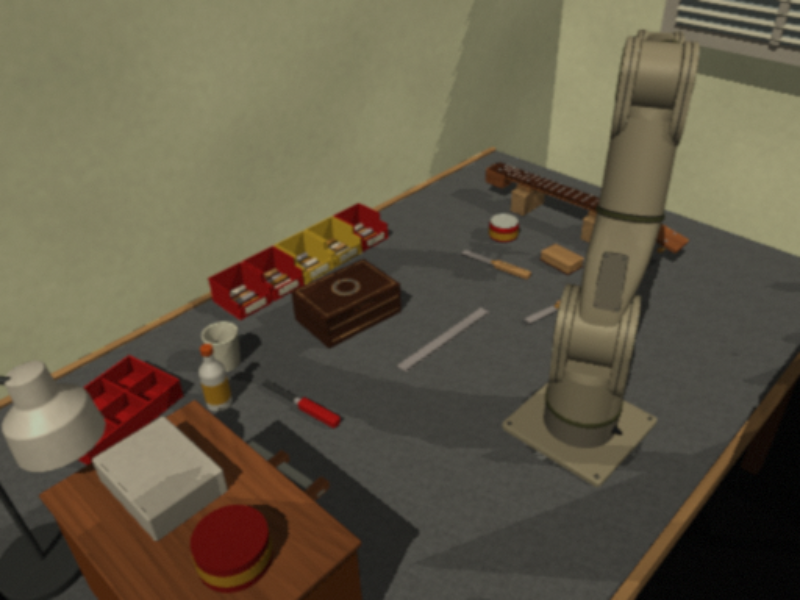

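The top view shows the closed box at about (365,220) of 800x600. The far knife, which I want, is at (543,290) with its handle towards the robot, and the decoy is at (522,388). The rule is at (403,327), the tin at (605,255) and the sander at (600,343).

```bash
python3 - <<'E'
from h import *
c=dict(np.load('/tmp/top.npz')); X=cloud(c); hsv=cv2.cvtColor(c['pixels'],cv2.COLOR_BGR2HSV)
def reg(x0,y0,x1,y1):
    m=np.zeros(X.shape[:2],bool); m[int(y0*.64):int(y1*.64),int(x0*.64):int(x1*.64)]=1; return m
print('bench z',np.median(X[...,2][reg(420,280,520,310)]))
for nm,R,lo in [('lid',reg(295,165,440,275),.078),('knifeH',reg(520,275,565,345),.008),('knifeall',reg(515,235,565,345),.005),('knifeB',reg(515,235,548,283),.004),('rule',reg(330,310,480,345),.0015),('sander',reg(575,310,630,375),.02),('tin',reg(570,225,640,285),.035)]:
    m=R&(X[...,2]>lo)
    p=X[m]; rc=cv2.minAreaRect(p[:,:2].astype(np.float32)*1000)
    print(nm,m.sum(),np.round(rc,1) if 0 else rc,np.round(np.percentile(p[:,2],[5,50,95]),4))
# colour masks
V=hsv[...,2];S=hsv[...,1];H=hsv[...,0]
R=reg(515,235,565,345)
for nm,m,z in [('wood',R&(S>90)&(V>90)&(H<25),.018),('steel',R&(S<40)&(V>140),.010)]:
    v,u=np.nonzero(m); f=192/np.tan(np.radians(c['vfov'])/2)
    d=np.stack([(u-c['cx'])/f,-(v-c['cy'])/f,-np.ones(len(u))],-1)@c['T'][:3,:3].T
    P=c['T'][:3,3]+d*((z-c['T'][2,3])/d[:,2])[:,None]
    print(nm,len(u),cv2.minAreaRect(P[:,:2].astype(np.float32)*1000))
E
```

```text
bench z 0.000248960202611781
lid 2592 ((477.6071472167969, 86.94723510742188), (220.50833129882812, 466.7249755859375), 82.98445892333984) [0.0841 0.089  0.0945]
knifeH 224 ((348.3104248046875, -222.1714324951172), (131.82992553710938, 496.7952880859375), 41.59885025024414) [0.0095 0.0166 0.0226]
knifeall 462 ((377.78729248046875, -258.65325927734375), (237.66664123535156, 557.448974609375), 51.70277786254883) [0.0054 0.0114 0.0213]
knifeB 193 ((408.0483703613281, -204.16934204101562), (114.63988494873047, 537.4154052734375), 51.70277786254883) [0.0045 0.0082 0.0152]
rule 1023 ((334.03009033203125, -31.613479614257812), (200.10890197753906, 349.8552551269531), 1.8183037042617798) [0.0017 0.004  0.0087]
sander 483 ((329.9243469238281, -252.85369873046875), (108.6711654663086, 544.8143920898438), 9.210238456726074) [0.0258 0.0316 0.037 ]
tin 416 ((412.0535888671875, -263.2838134765625), (82.80149841308594, 649.0494995117188), 35.258522033691406) [0.0383 0.0493 0.0551]
wood 200 ((444.52557373046875, -356.3915710449219), (115.6623764038086, 24.368589401245117), 6.6584954261779785)
steel 144 ((496.8941650390625, -348.6793518066406), (201.8210906982422, 56.478187561035156), 6.997880935668945)
```

```bash
cat >> h.py <<'E'
def rays(c,u,v,z):
    f=c['pixels'].shape[0]/2/np.tan(np.radians(c['vfov'])/2); T=np.asarray(c['T'])
    u=np.atleast_1d(u);v=np.atleast_1d(v)
    d=np.stack([(u-c['cx'])/f,-(v-c['cy'])/f,-np.ones(len(u))],-1)@T[:3,:3].T
    return T[:3,3]+d*((z-T[2,3])/d[:,2])[:,None]
def big(m):
    n,l,s,_=cv2.connectedComponentsWithStats(m.astype(np.uint8)); return l==1+np.argmax(s[1:,4])
E
python3 - <<'E'
from h import *
c=dict(np.load('/tmp/top.npz')); X=cloud(c); hsv=cv2.cvtColor(c['pixels'],cv2.COLOR_BGR2HSV); ok=c['z_map']>0
def reg(x0,y0,x1,y1):
    m=np.zeros(X.shape[:2],bool); m[int(y0*.64):int(y1*.64),int(x0*.64):int(x1*.64)]=1; return m
V=hsv[...,2];S=hsv[...,1];H=hsv[...,0]
def rep(nm,m,z):
    m=big(m); v,u=np.nonzero(m); P=rays(c,u,v,z); print(nm,len(u),z,cv2.minAreaRect(P[:,:2].astype(np.float32)*1000),(P[:,:2].mean(0)*1000).round(1))
rep('lid',reg(295,165,440,275)&ok&(X[...,2]>.080),.088)
R=reg(515,235,565,345)
rep('wood',R&(S>90)&(V>90)&(H<25),.016); rep('steel',R&(S<60)&(V>140),.010)
rep('rule',reg(330,310,480,345)&(S<60)&(V>140),.003)
rep('sander',reg(575,310,630,375)&ok&(X[...,2]>.022),.032)
rep('tin',reg(570,225,640,285)&ok&(X[...,2]>.04),.05)
E
```

```text
lid 2557 0.088 ((631.5534057617188, 67.60960388183594), (219.87582397460938, 153.23367309570312), 82.90929412841797) [630.7  67.6]
wood 200 0.016 ((444.8168029785156, -356.8915710449219), (115.82139587402344, 24.402070999145508), 6.658524990081787) [ 442.4 -357.1]
steel 128 0.01 ((546.865966796875, -345.9180908203125), (102.06690216064453, 20.069698333740234), 6.110177516937256) [ 551.9 -345.6]
rule 613 0.003 ((390.9903259277344, -25.806182861328125), (298.0934143066406, 32.569915771484375), 88.9378890991211) [392.5 -25.8]
sander 471 0.032 ((367.41082763671875, -480.3057861328125), (62.02083206176758, 100.33939361572266), 83.1072769165039) [ 367.2 -480.4]
tin 375 0.05 ((575.426025390625, -494.4967041015625), (79.65010070800781, 82.65750885009766), 28.03986167907715) [ 575.6 -495.5]
```

```bash
python3 -m crank '{"steps":[[[0.96,0.89,0],[0,0,-0.34]],[[0.96,0.89,0],[0,0,-0.34]],[[0.96,0.89,0],[0,0,-0.34]],[[0.96,0.89,-0.3],[0,0,-0.34]],[[0.96,0.89,-0.4],[0,0,-0.34]],[[0.96,0.89,-0.5],[0,0,-0.34]],[[0.96,0.89,-0.5],[0,0,-0.34]],[[0.96,0.89,-0.5],[0,0,-0.34]],[[0.96,0.89,-0.5],[0,0,-0.34]],[[0.96,0.89,-0.5],[0,0,-0.34]]]}' 50 60
python3 -m crank '{"steps":[[[0,0,0],[0,0,0]],[[0,0,0],[0,0,0]]]}'
python3 - <<'E'
from h import *
c=grab('wrist'); cv2.imwrite('pics/w1.png',c['pixels']); print(c['T'])
s=monitor.read_state(); from scipy.spatial.transform import Rotation as R
print(s['ee_pos'],np.degrees(R.from_quat(s['eef_rot']).as_matrix()),s['joint_positions'])
E
```

```text
time: 0.93
ee_pos: [0.4846, -0.3517, 0.1417]
eef_rot: [0.999, 0.051, -0.0, -0.0]
ft_force: [0.4, -1.2, 0.4]
width: 0.0504
grip_force: 0.0
time: 1.1
ee_pos: [0.4848, -0.3505, 0.1413]
eef_rot: [0.999, 0.054, -0.001, -0.001]
ft_force: [-1.1, -0.3, 0.3]
width: 0.0499
grip_force: 0.0
[[ 0.11014379  0.96330776  0.24475805  0.55039155]
 [-0.99391328  0.10729076  0.02500166 -0.34276071]
 [-0.00217598 -0.24602206  0.96926179  0.3026726 ]
 [ 0.          0.          0.          1.        ]]
[ 0.48377932 -0.35255017  0.14200571] [[ 5.69762076e+01  6.04267098e+00 -6.51420348e-02]
 [ 6.04270198e+00 -5.69762363e+01  2.44510616e-02]
 [-6.22000133e-02 -3.11848914e-02 -5.72957373e+01]] [ 0.72332829  0.34014855 -0.20838675  1.62688362  0.07482847  1.1835621
 -0.96695431]
```

View pics/w1.png

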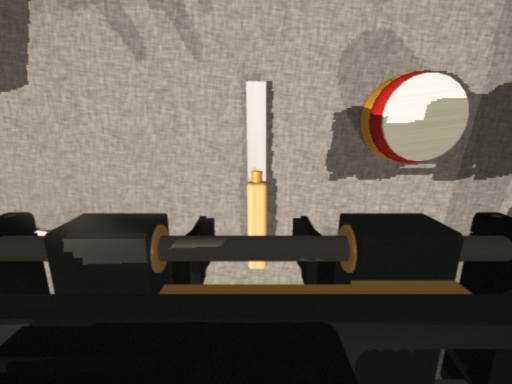

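The wrist view shows the knife midway between the fingers at column 257 and lined up with the tool. I'm descending to grip it.

```bash
python3 -m crank '{"steps":[[[0,0,-1],[0,0,0]],[[0,0,-1],[0,0,0]],[[0,0,-1],[0,0,0]],[[0,0,-1],[0,0,0]],[[0,0,-0.8],[0,0,0]],[[0,0,-0.4],[0,0,0]],[[0,0,-0.3],[0,0,0]],[[0,0,0],[0,0,0]]]}' 50 60
python3 -m crank '{"steps":[[[0,0,0],[0,0,0]],[[0,0,0],[0,0,0]],[[0,0,0],[0,0,0]],[[0,0,0],[0,0,0]],[[0,0,0],[0,0,0]],[[0,0,0],[0,0,0]]]}' 0 60
```

```text
time: 1.82
ee_pos: [0.4829, -0.3536, 0.0043]
eef_rot: [0.999, 0.051, -0.001, -0.0]
ft_force: [0.2, 0.1, 0.1]
width: 0.0501
grip_force: 0.0
time: 2.32
ee_pos: [0.4842, -0.3532, 0.0057]
eef_rot: [0.999, 0.052, 0.0, 0.0]
ft_force: [0.0, 1.0, 2.4]
width: 0.0211
grip_force: 60.0
```

```bash
python3 -m crank '{"steps":[[[0,0,0.6],[0,0,0]],[[0,0,1],[0,0,0]],[[-0.16,0.9,0.9],[0,0,-0.15]],[[-0.16,1,0.7],[0,0,-0.15]],[[-0.16,1,0],[0,0,-0.15]],[[-0.16,1,0],[0,0,-0.15]],[[-0.16,1,0],[0,0,-0.15]],[[-0.16,1,0],[0,0,-0.15]],[[-0.16,1,0],[0,0,-0.15]],[[-0.16,1,0],[0,0,-0.15]]]}'
python3 -m crank '{"steps":[[[-0.16,1,0],[0,0,-0.15]],[[-0.16,1,0],[0,0,-0.15]],[[-0.16,1,0],[0,0,-0.15]],[[-0.16,1,0],[0,0,-0.15]],[[-0.16,1,0],[0,0,-0.15]],[[-0.16,1,0],[0,0,-0.15]],[[-0.16,1,-0.1],[0,0,-0.15]],[[-0.16,1,-0.2],[0,0,-0.15]],[[-0.16,1,-0.2],[0,0,-0.15]],[[-0.16,0.9,0],[0,0,-0.15]]]}'
python3 - <<'E'
from h import *
for n in ['top','side','wrist']:
    c=grab(n); p=c['pixels']
    cv2.imwrite(f'pics/{n}2.png',p if n!='side' else cv2.resize(p[140:260,150:310],(800,600),interpolation=cv2.INTER_CUBIC))
print(np.mean([monitor.read_state()['ee_pos']],0))
E
```

```text
time: 3.15
ee_pos: [0.4514, -0.1543, 0.0851]
eef_rot: [1.0, -0.001, 0.0, 0.0]
ft_force: [0.2, -1.1, -0.2]
width: 0.0215
grip_force: 60.0
time: 3.98
ee_pos: [0.4109, 0.0933, 0.072]
eef_rot: [0.998, -0.066, -0.0, 0.0]
ft_force: [-0.4, -0.1, -0.5]
width: 0.0215
grip_force: 60.0
[0.41151292 0.09338906 0.07266479]
```

View pics/wrist2.png

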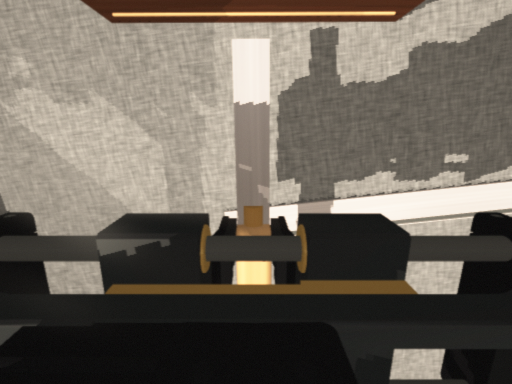

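View pics/side2.png

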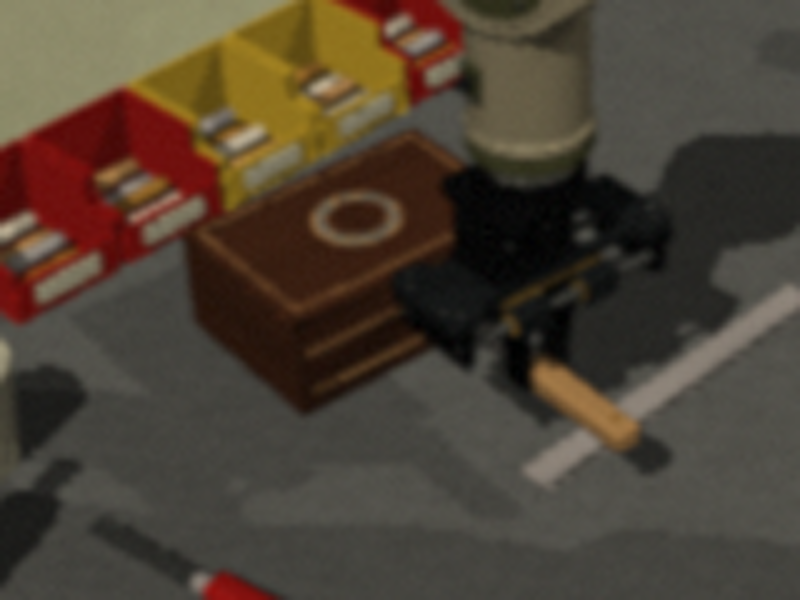

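The wrist view shows the level blade at columns 232-270 pointing at the lid's front edge in row 15. I'll check the blade's height and slope, and the lid edge, from the wrist depth.

```bash
python3 - <<'E'
from h import *
c=dict(np.load('/tmp/wrist.npz')); X=cloud(c)
for a,b in [(45,70),(75,105),(110,150),(150,190)]:
    p=X[a:b,240:263].reshape(-1,3); p=p[p[:,2]>.04]; print(a,len(p),np.median(p,0).round(4),p[:,2].std().round(4))
p=X[0:6,130:380].reshape(-1,3); print('lid',np.median(p,0).round(4), )
# tip row
g=c['pixels'][:,251].astype(int).sum(1); print([r for r in range(20,60) if g[r]>600][:1], rays(c,251,39,.0755).round(4))
# lid front edge
h=cv2.cvtColor(c['pixels'],cv2.COLOR_BGR2GRAY)
for u in (150,350): print([int(x) for x in h[8:26,u]])
E
```

```text
45 575 [0.5116 0.0845 0.0764] 0.0093
75 690 [0.4954 0.0866 0.0765] 0.0085
110 920 [0.4742 0.0893 0.0764] 0.009
150 920 [0.4513 0.0922 0.0764] 0.009
lid [0.5531 0.078  0.0338]
[38] [[0.5205 0.0834 0.0755]]
[46, 47, 47, 56, 118, 212, 222, 187, 112, 56, 46, 45, 43, 42, 77, 148, 166, 160]
[54, 56, 62, 121, 209, 218, 186, 117, 61, 55, 53, 52, 53, 96, 171, 189, 183, 187]
```

```bash
python3 -m crank '{"steps":[[[0.38,-0.05,0],[0,0,0]],[[0.38,-0.05,0],[0,0,0]],[[0.38,-0.05,0],[0,0,0]],[[0.38,-0.05,0],[0,0,0]],[[0.38,-0.05,0],[0,0,0]],[[0.38,-0.05,0],[0,0,0]],[[0,0,0],[0,0,0]]]}'
python3 -m crank '{"steps":[[[0,0,0.1],[0,0,0]],[[0,0,0.1],[0,0,0]],[[0,0,0.1],[0,0,0]],[[0,0,0.1],[0,0,0]],[[0,0,0.1],[0,0,0]],[[0,0,0.1],[0,0,0]],[[0,0,0],[0,0,0]]]}'
```

```text
time: 4.72
ee_pos: [0.4708, 0.084, 0.0725]
eef_rot: [0.998, -0.066, 0.0, -0.0]
ft_force: [0.8, -1.4, -1.7]
width: 0.0217
grip_force: 60.0
time: 5.3
ee_pos: [0.4688, 0.0846, 0.0881]
eef_rot: [0.998, -0.066, 0.0, 0.0]
ft_force: [-0.2, -0.1, -2.5]
width: 0.0214
grip_force: 60.0
```

```bash
python3 -m crank '{"steps":[[[0.11,-0.01,0.33],[0,0,0]],[[0.11,-0.01,0.33],[0,0,0]],[[0.11,-0.02,0.33],[0,0,0]],[[0.16,-0.02,0.33],[0,0,0]],[[0.16,-0.02,0.33],[0,0,0]],[[0.16,-0.02,0.33],[0,0,0]],[[0.16,-0.02,0.33],[0,0,0]],[[0,0,0],[0,0,0]]]}'
python3 - <<'E'
from h import *
c=grab('side'); cv2.imwrite('pics/side3.png',cv2.resize(c['pixels'][100:260,150:310],(600,600),interpolation=cv2.INTER_CUBIC)); print(monitor.read_state()['ft_force'])
E
```

```text
time: 5.97
ee_pos: [0.4952, 0.0815, 0.1474]
eef_rot: [0.998, -0.066, 0.002, -0.0]
ft_force: [0.6, -0.1, -1.6]
width: 0.0215
grip_force: 60.0
[-0.3735808  -0.40915946 -1.33806958]
```

View pics/side3.png

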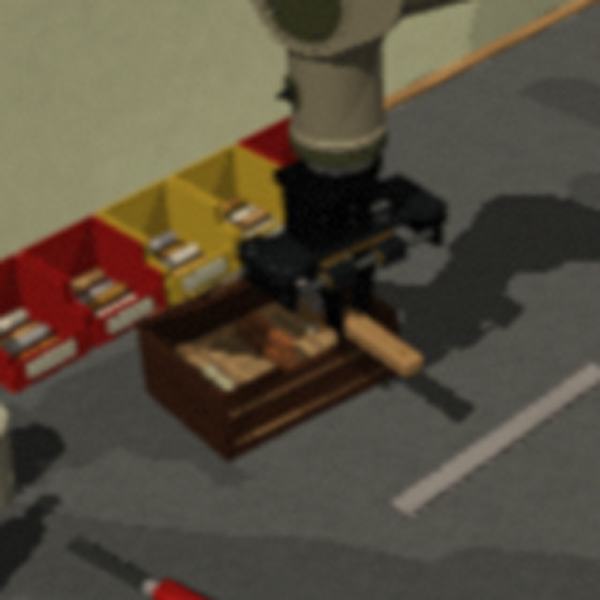

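The side view shows the lid raised off the box behind the gripper, with the tray and its contents visible at about (260,350). I'm continuing the arc.

```bash
python3 -m crank '{"steps":[[[0.25,-0.03,0.27],[0,0,0]],[[0.25,-0.03,0.27],[0,0,0]],[[0.25,-0.03,0.27],[0,0,0]],[[0.25,-0.03,0.25],[0,0,0]],[[0.32,-0.04,0.18],[0,0,0]],[[0.32,-0.04,0.18],[0,0,0]],[[0.32,-0.04,0.18],[0,0,0]],[[0.32,-0.04,0.18],[0,0,0]],[[0,0,0],[0,0,0]]]}'
cat > lid.py <<'E'
from h import *
th=np.radians(-7.1); u=np.array([np.cos(th),np.sin(th)]); H=np.array([.6315,.0675])+.075*u
for n in ['top','side']:
    c=grab(n); X=cloud(c); ok=c['z_map']>0; hs=cv2.cvtColor(c['pixels'],cv2.COLOR_BGR2HSV)
    d=(X[...,:2]-H)@u; w=(X[...,:2]-H)@np.array([-u[1],u[0]])
    m=ok&(abs(w)<.105)&(abs(w)>.03)&(X[...,2]>.095)&(d>-.16)&(d<.08)&(hs[...,0]<25)&(hs[...,1]>80)
    print(n,m.sum())
    for z in np.arange(.095,.25,.02):
        q=m&(X[...,2]>z)&(X[...,2]<z+.02)
        if q.sum()>8: print(round(z+.01,3),q.sum(),np.percentile(d[q],[10,50,90]).round(3))
E
python3 lid.py
```

```text
time: 6.77
ee_pos: [0.5522, 0.0741, 0.1907]
eef_rot: [0.998, -0.066, 0.001, -0.0]
ft_force: [0.2, -0.4, -0.9]
width: 0.0213
grip_force: 60.0
top 89
0.225 49 [-0.048 -0.045 -0.042]
side 580
0.105 86 [-0.016 -0.011 -0.006]
0.125 75 [-0.023 -0.019 -0.014]
0.145 64 [-0.03  -0.025 -0.022]
0.165 57 [-0.036 -0.032 -0.028]
0.185 67 [-0.043 -0.04  -0.037]
0.205 57 [-0.05  -0.046 -0.043]
0.225 42 [-0.054 -0.049 -0.045]
```

The depth cut puts the lid at about 1.27 rad, still following the blade. I'm pushing it past vertical.

```bash
python3 -m crank '{"steps":[[[0.3,-0.04,0.08],[0,0,0]],[[0.3,-0.04,0.05],[0,0,0]],[[0.3,-0.04,0],[0,0,0]],[[0.3,-0.04,0],[0,0,0]],[[0.3,-0.04,0],[0,0,0]],[[0.3,-0.04,0],[0,0,0]],[[0.25,-0.03,0],[0,0,0]],[[0,0,0],[0,0,0]],[[0,0,0],[0,0,0]]]}'
python3 lid.py
```

```text
time: 7.62
ee_pos: [0.6017, 0.0676, 0.1928]
eef_rot: [0.998, -0.066, -0.0, -0.0]
ft_force: [-0.5, 0.1, -0.4]
width: 0.0212
grip_force: 60.0
top 381
0.105 16 [0.002 0.003 0.005]
0.125 34 [0.003 0.005 0.007]
0.145 36 [0.005 0.007 0.008]
0.165 34 [0.007 0.008 0.01 ]
0.185 39 [0.008 0.011 0.012]
0.205 45 [0.01  0.012 0.014]
0.225 60 [0.012 0.014 0.018]
side 843
0.105 112 [-0.004  0.     0.004]
0.125 102 [-0.002  0.002  0.006]
0.145 102 [-0.     0.003  0.007]
0.165 83 [0.002 0.005 0.009]
0.185 96 [0.002 0.007 0.011]
0.205 82 [0.005 0.009 0.013]
0.225 71 [0.006 0.012 0.015]
```

```bash
python3 -m crank '{"steps":[[[-0.7,0.09,0],[0,0,0]],[[-1,0.12,0],[0,0,0]],[[-1,0.12,0],[0,0,0]],[[-1,0.12,0],[0,0,0]],[[-1,0.12,0],[0,0,0]],[[-1,0.12,0],[0,0,0]],[[-0.3,-0.6,0],[0,0,0]],[[0,-1,0],[0,0,0.15]],[[0,-1,0],[0,0,0.15]],[[0,-1,0],[0,0,0.15]]]}'
python3 -m crank '{"steps":[[[0,-1,0],[0,0,0.15]],[[0,-1,0],[0,0,0.15]],[[0.1,-1,0],[0,0,0.15]],[[0.1,-1,0],[0,0,0.15]],[[0.1,-1,-0.2],[0,0,0.15]],[[0.1,-1,-0.4],[0,0,0.15]],[[0.2,-1,-0.6],[0,0,0.15]],[[0.2,-1,-0.6],[0,0,0.15]],[[0.2,-1,-0.6],[0,0,0.15]],[[0.2,-1,-0.6],[0,0,0.15]]]}'
python3 -m crank '{"steps":[[[0,-1,-0.6],[0,0,0.15]],[[0,-1,-0.6],[0,0,0.15]],[[0,-1,-0.6],[0,0,0.15]],[[0,-0.9,-0.6],[0,0,0.15]],[[0,0,-0.5],[0,0,0]],[[0,0,-0.5],[0,0,0]],[[0,0,0],[0,0,0]],[[0,0,0],[0,0,0]]]}'
python3 lid.py | head -6; python3 - <<'E'
from h import *
c=grab('wrist'); X=cloud(c); cv2.imwrite('pics/w4.png',c['pixels'])
for a,b in [(45,70),(75,105),(110,150),(150,190)]:
    p=X[a:b,240:263].reshape(-1,3); p=p[p[:,2]>.01]; print(a,len(p),np.median(p,0).round(4))
E
```

```text
time: 8.55
ee_pos: [0.451, -0.0059, 0.1935]
eef_rot: [0.999, -0.045, 0.001, 0.0]
ft_force: [0.4, -0.2, -1.6]
width: 0.0214
grip_force: 60.0
time: 9.38
ee_pos: [0.4814, -0.2562, 0.1177]
eef_rot: [1.0, 0.02, 0.0, 0.0]
ft_force: [0.9, 0.3, -0.3]
width: 0.0213
grip_force: 60.0
time: 10.05
ee_pos: [0.4815, -0.3509, 0.0328]
eef_rot: [0.999, 0.046, -0.0, -0.001]
ft_force: [0.4, -0.3, -0.6]
width: 0.0211
grip_force: 60.0
top 843
0.105 99 [0.001 0.003 0.005]
0.125 99 [0.003 0.005 0.007]
0.145 114 [0.005 0.007 0.008]
0.165 119 [0.007 0.009 0.01 ]
0.185 105 [0.009 0.01  0.012]
45 575 [ 0.583  -0.3402  0.0379]
75 690 [ 0.5667 -0.3418  0.0378]
110 920 [ 0.5453 -0.3437  0.0378]
150 920 [ 0.5224 -0.3458  0.0378]
```

```bash
python3 -m crank '{"steps":[[[0,0,-0.5],[0,0,0]],[[0,0,-0.4],[0,0,0]],[[0,0,-0.2],[0,0,0]],[[0,0,0],[0,0,0]],[[0,0,0],[0,0,0]]]}'
python3 -m crank '{"steps":[[[0,0,0],[0,0,0]],[[0,0,0],[0,0,0]],[[0,0,0],[0,0,0]],[[0,0,0],[0,0,0]],[[0,0,0.6],[0,0,0]],[[0,0,1],[0,0,0]],[[0,0,1],[0,0,0]],[[0,0,1],[0,0,0]],[[0,0,1],[0,0,0]],[[0,0,1],[0,0,0]]]}' 45
python3 -m crank '{"steps":[[[0.3,1,0.6],[0,0,-0.15]],[[0.3,1,0],[0,0,-0.15]],[[0.3,1,0],[0,0,-0.15]],[[0.3,1,0],[0,0,-0.15]],[[0.3,1,0],[0,0,-0.15]],[[0.3,1,0],[0,0,-0.15]],[[0.3,1,0],[0,0,-0.15]],[[0.3,1,0],[0,0,-0.15]],[[0.3,1,0],[0,0,-0.15]],[[0.3,1,0],[0,0,-0.15]]]}'
python3 -m crank '{"steps":[[[0.5,1,0],[0,0,-0.15]],[[0.5,1,0],[0,0,-0.15]],[[0.5,1,0],[0,0,-0.15]],[[0.5,1,0],[0,0,-0.15]],[[0.5,1,0],[0,0,-0.15]],[[0.3,1,0],[0,0,-0.15]],[[0.2,0.74,0],[0,0,-0.15]],[[0,0,0],[0,0,0]]]}'
python3 - <<'E'
from h import *
from scipy.spatial.transform import Rotation as R
c=grab('wrist'); t=grab('top'); q=t['pixels'][90:270,190:370]; s=grab('side')['pixels'][90:270,150:330]
im=np.vstack([c['pixels'],np.hstack([cv2.resize(q,(256,256)),cv2.resize(s,(256,256))])])[:600]
cv2.imwrite('pics/w5.png',cv2.resize(im,(480,600) if 0 else (512,600)))
st=monitor.read_state(); print(st['ee_pos'],np.degrees(R.from_quat(st['eef_rot']).as_euler('xyz')))
E
```

```text
time: 10.62
ee_pos: [0.4809, -0.352, 0.0056]
eef_rot: [0.999, 0.046, -0.001, -0.0]
ft_force: [-5.3, 3.4, 10.6]
width: 0.0213
grip_force: 59.9
time: 11.45
ee_pos: [0.4812, -0.3524, 0.1466]
eef_rot: [0.999, 0.045, -0.0, -0.0]
ft_force: [-0.7, 0.2, -0.7]
width: 0.0452
grip_force: 0.0
time: 12.28
ee_pos: [0.5565, -0.1013, 0.1604]
eef_rot: [1.0, -0.02, -0.0, 0.0]
ft_force: [0.5, -0.2, -0.8]
width: 0.0453
grip_force: 0.0
time: 12.95
ee_pos: [0.6314, 0.0718, 0.1601]
eef_rot: [0.998, -0.063, -0.0, -0.001]
ft_force: [-0.0, 0.6, -0.3]
width: 0.045
grip_force: 0.0
[0.63123083 0.06532401 0.16016896] [ 1.79956600e+02  2.66792949e-02 -7.53795345e+00]
```

View pics/w5.png

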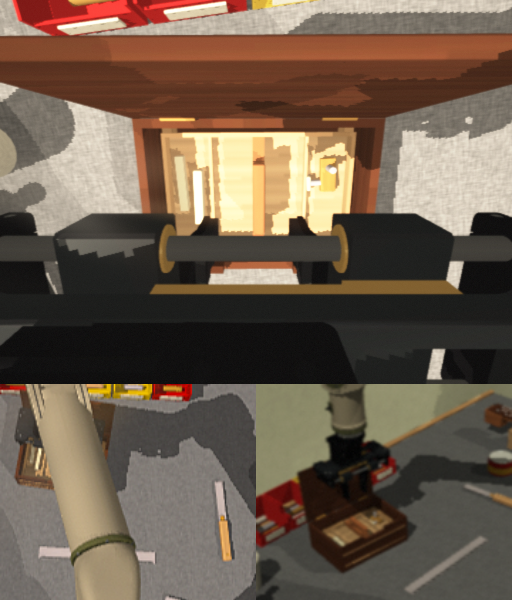

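The wrist view shows the tray in the box with its handle bar at column 258, between the open fingers. The blanks are at the left, the tuner is at the right, and the lid stands open behind. The knife lies flat on the bench at (222,520) of the composite.

```bash
python3 - <<'E'
from h import *
c=dict(np.load('/tmp/wrist.npz')); X=cloud(c)
for (a,b) in [(165,185),(190,215)]:
    m=np.zeros(X.shape[:2],bool); m[a:b,225:290]=1; m&=(X[...,2]>.062)&(X[...,2]<.085)
    v,u=np.nonzero(m); print(len(u), u.min(),u.max(),np.median(X[m],0).round(4), rays(c,[(u.min()+u.max())/2],[(a+b)/2],.072))
print(monitor.read_state()['ee_pos'])
E
python3 -m crank '{"steps":[[[0,0.05,-0.6],[0,0,0.05]],[[0,0,-0.8],[0,0,0]],[[0,0,-0.8],[0,0,0]],[[0,0,0],[0,0,0]]]}'
```

```text
238 253 264 [0.6514 0.0651 0.0712] [[0.65105073 0.06513511 0.072     ]]
298 253 264 [0.6246 0.0683 0.0712] [[0.62433725 0.06834163 0.072     ]]
[0.63123083 0.06532401 0.16016896]
time: 13.43
ee_pos: [0.6291, 0.0649, 0.1016]
eef_rot: [0.998, -0.065, -0.003, 0.001]
ft_force: [-0.7, 0.2, 0.1]
width: 0.0451
grip_force: 0.0
```

```bash
python3 -m crank '{"steps":[[[0.04,0.08,-0.7],[0,0,0]],[[0,0,-0.7],[0,0,0]],[[0,0,-0.5],[0,0,0]],[[0,0,-0.36],[0,0,0]],[[0,0,0],[0,0,0]]]}'
python3 -m crank '{"steps":[[[0,0,0],[0,0,0]],[[0,0,0],[0,0,0]],[[0,0,0],[0,0,0]],[[0,0,0],[0,0,0]],[[0,0,0],[0,0,0]]]}' 0 40
```

```text
time: 13.85
ee_pos: [0.6314, 0.0683, 0.0476]
eef_rot: [0.998, -0.064, -0.001, 0.0]
ft_force: [-0.1, 0.8, 0.0]
width: 0.0453
grip_force: 0.0
time: 14.27
ee_pos: [0.6327, 0.0693, 0.0497]
eef_rot: [0.998, -0.064, 0.0, 0.0]
ft_force: [0.2, 0.0, -0.3]
width: 0.0193
grip_force: 0.0
```

Still closing, so I'll wait for the grip and then lift slowly.

```bash
python3 -m crank '{"steps":[[[0,0,0],[0,0,0]],[[0,0,0],[0,0,0]],[[0,0,0],[0,0,0]],[[0,0,0],[0,0,0]]]}'
python3 -m crank '{"steps":[[[0,0,0.15],[0,0,0]],[[0,0,0.25],[0,0,0]],[[0,0,0.3],[0,0,0]],[[0,0,0.3],[0,0,0]]]}'
```

```text
time: 14.6
ee_pos: [0.6326, 0.0687, 0.0495]
eef_rot: [0.998, -0.064, 0.0, 0.0]
ft_force: [-1.9, -3.9, 5.9]
width: 0.0117
grip_force: 40.0
time: 14.93
ee_pos: [0.6322, 0.0697, 0.0746]
eef_rot: [0.998, -0.063, -0.0, -0.0]
ft_force: [0.5, -0.1, -2.8]
width: 0.012
grip_force: 40.0
```

```bash
python3 -m crank '{"steps":[[[0,0,0.4],[0,0,0]],[[0,0,0.5],[0,0,0]],[[0,0,0.5],[0,0,0]],[[0,0,0.5],[0,0,0]],[[-0.1,0,0.6],[0,0,0]],[[-0.3,0,0.6],[0,0,0]],[[-0.4,0,0.6],[0,0,0]],[[-0.4,0,0.6],[0,0,0]],[[-0.3,0,0.6],[0,0,0]],[[-0.1,0,0.3],[0,0,0]]]}'
python3 -m crank '{"steps":[[[0,0,0.1],[0,0,0]],[[0,0,0],[0,0,0]],[[0,0,0],[0,0,0]],[[0,0,0],[0,0,0]],[[0,0,0],[0,0,0]],[[0,0,0],[0,0,0]]]}'
python3 lid.py|tail -7
python3 - <<'E'
from h import *
c=grab('wrist'); t=grab('top')['pixels']; s=grab('side')['pixels'][60:260,150:350]
im=np.vstack([cv2.resize(c['pixels'],(400,300)),np.hstack([cv2.resize(t[90:270,190:370],(200,200)),cv2.resize(s,(200,200))])])
cv2.imwrite('pics/w6.png',im)
X=cloud(c); p=X[100:230,200:320]; print(np.percentile(p[...,2],[5,50,95]))
E
```

```text
time: 15.77
ee_pos: [0.5924, 0.0697, 0.2073]
eef_rot: [0.998, -0.063, 0.002, -0.0]
ft_force: [0.1, 0.5, -2.5]
width: 0.0118
grip_force: 40.0
time: 16.27
ee_pos: [0.5922, 0.0692, 0.2058]
eef_rot: [0.998, -0.064, -0.001, 0.0]
ft_force: [-0.1, -0.4, -2.2]
width: 0.0118
grip_force: 40.0
0.105 78 [-0.004 -0.001  0.003]
0.125 61 [-0.002  0.002  0.006]
0.145 51 [-0.002  0.004  0.009]
0.165 100 [0.002 0.005 0.01 ]
0.185 506 [-0.15  -0.102  0.007]
0.205 296 [-0.139 -0.075  0.01 ]
0.225 79 [0.006 0.01  0.015]
[0.00511172 0.18781805 0.28454759]
```

View pics/w6.png

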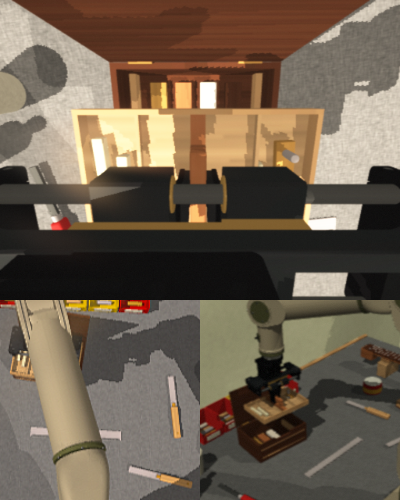

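The composite shows the tray held in the air in front of the open lid, with both blanks (left) and the tuner (right) in it, and the knife flat on the bench. I'll check that it's level, then hand in.

```bash
python3 - <<'E'
from h import *
c=dict(np.load('/tmp/wrist.npz')); X=cloud(c); m=np.zeros(X.shape[:2],bool); m[145:225,185:345]=1
m&=abs(X[...,2]-.188)<.008; p=X[m]; A=np.c_[p[:,:2]-p[:,:2].mean(0),np.ones(len(p))]
k=np.linalg.lstsq(A,p[:,2],rcond=None)[0]; print(len(p),k, p.min(0),p.max(0))
if np.hypot(*k[:2])<.06 and k[2]>.175: print(ticket.close_job())
E
```

```text
9301 [ 0.00165121 -0.00827682  0.18813846] [0.58730149 0.00370026 0.18570132] [0.6493855  0.11630376 0.19599789]
the job is handed in; nothing more can be done
None
```

The job is handed in (the verdict was not shown): the knife levered the lid open to about 1.66 rad and lies flat on the bench clear of the box, and the gripper holds the tray level about 10 cm above the rim with the parts still in it.

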